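# Hold the tablet holder open on the laundry counter

## Task

I want to put the tablet into its holder on the laundry counter with my own two hands. Turn the holder's head square with its foot and tip it up to 40 degrees from flat; then pull the sprung blue upper jaw out, away from the lower jaw, until the upper edge of its grey carriage is on the orange line, and keep it there: finish while still holding the jaw in the gripper, with the head still set. Leave the tablet and everything else on the counter where it is.

Things in the scene. Friction and masses are not known exactly. Their poses are not given: they have to be found in the camera images.
- stand: Fixed foot of the tablet holder: dark steel plate 160 (x) by 130 (y) by 10 mm, with a post of radius 14 mm up to a black collar (radius 23, 105 to 120 mm high). Origin: centre of the plate's underside, on the post's axis = swivel axis. Its -x is the front; an orange stripe on the plate and a tick on the collar point there. The tilt axis crosses the post's axis 165 mm above the counter.
- swivel (a joint): Turn of the grey yoke and head about the post (rad), positive counter-clockwise from above; 0 = head square with the foot (orange tick on the yoke above the tick on the collar, lower jaw to the front). Range -1.4 to 1.4. A stiff friction hinge that turns at about 0.8 N m and stays where it is put.
- tilt (a joint): Tilt of the head about a level axis across the yoke (rad): 0 = spine flat, growing as its upper end (away from the lower jaw) rises; 40 degrees = 0.70. Range -0.1 to 1.2. A stiff friction hinge that moves at about 1.1 N m and stays put. On the axis a black knob, radius 13 mm, reaches 47 mm to one side of the spine's middle.
- spine_end (a point): Inside the black spine near its upper end, whose bare sides can be pinched to move the head. Head axes (this point's too): x up the spine, y across, z out of its face; at swivel and tilt 0 as the foot's. From the tilt axis the spine runs x -105 to 130, 50 wide in y, z 18 to 30 mm; this point: x 112, y 0, z 24. Lower jaw (black, 90 wide): x -105 to -91, up to z 57.
- jaw_lip: Blue upper jaw, the part to hold: 46 mm wide (y), 14 thick (x), 26 tall (z) above its 6 mm grey carriage, which rides on the spine's face; a 4 mm hook toward the lower jaw runs along its free edge. Head axes; closed, its origin is at head x 37, y 0, z 49 mm: 13 mm above the carriage, 13 below the free edge, mid thickness. The carriage spans x -7 to +33 mm from here, 46 wide.
- jaw (a joint): Pull-out of the upper jaw and carriage along the spine (m), 0 = closed, range 0 to 0.060, growing toward the spine's upper end. A spring pulls it shut: 4 N at 0, 8.5 N at 0.045. The carriage's upper edge is on the orange line at 0.045; the two white lines before it are for smaller tablets.
- carriage_edge (a point): Middle of the upper edge of the grey carriage, on the spine's face (head z = 30 mm).
- orange_line (a point): Middle of the orange line across the spine's front face, 15 mm from its upper end (head x = 115, z = 30 mm).
- tablet: The tablet, 245 by 160 by 8 mm, lying flat on the counter, screen up; origin at the centre of its underside, x along its length. Not to be moved.
- white_jug: White detergent jug, 75 by 115 by 200 mm, stands at the back; origin under its centre. Bystander.
- blue_jug: Blue detergent jug, same size. Bystander at the back.
- softener: Round softener bottle, radius 34, 200 mm high. Bystander at the back.
- stain_spray: Spray bottle with a red head, radius 34, 194 mm high. Bystander at the back.
- dosing_cup: Blue dosing cup, radius 30, 55 mm high. Bystander to the right.
- brush: Stain brush, 190 mm long, lying on the counter. Bystander to the right.

How it is judged:
On the way, in this order (a step that is already met when the one before it is completed fails the run):
1. the head is square with the foot (within 0.1 rad) and tipped up to 0.70 rad (within 0.1) (value of joint swivel between -0.1 and 0.1 rad and value of joint tilt between 0.6 and 0.8 rad), for 0.2 s.
2. the jaw is pulled out to the orange line (within 5 mm) by the fingers (value of joint jaw between 0.04 and 0.05 m and contact force between the fingers and jaw_lip above 3 N), for 0.2 s.
At the end, for the whole second after the job is handed in: Head square with the foot within 0.1 rad (6 degrees) and tipped to 0.70 rad (40 degrees) within 0.1; the jaw held still by the fingers (at least 3 N on the blue jaw) with the carriage's upper edge within 5 mm of the orange line (joint 40 to 50 mm); the tablet not touching the jaw (all of step 1 and all of step 2 and velocity of joint jaw between -0.005 and 0.005 m/s and contact force between tablet and jaw_lip below 0.2 N); the arm keeps its last pose, push and grip.
It fails at once if the tablet or another loose thing on the counter is moved by more than 30 mm (distance of any of tablet, white_jug, blue_jug, softener, stain_spray, dosing_cup, brush from where it was at the start of the episode above 0.03 m).
It fails at once if a bottle, jug or cup is tipped over (angle between any of white_jug, blue_jug, softener, stain_spray, dosing_cup's own z axis and vertical above 0.5 rad).
It also fails if it takes over 40 s, if anything falls off the work surface, if the arm or the gripper's body presses on something with over 40 N, if the wrist force passes 120 N, or if a joint passes its speed limit or range.

## Robot

A 7-joint arm with a two-finger parallel gripper is mounted at the origin on the work surface. World frame = base frame: x ahead of the robot, y to its left, z up, the work surface at z = 0. Lengths are in m, angles in rad, forces in N, time in s.
With the tool pointing down it reaches from about 0.4 to 0.875 m from the base axis. Payload 6.5 kg.
Tool frame: the origin (TCP) lies at the very end of the fingers, on their centre line; the grasp point (between the pads) lies 19 mm behind it (arm.tcp_to_grasp is the distance from the TCP to the grasp point, in m); z points along the fingers, y is the direction in which the jaws open and shut (so a half turn about z gives the same grasp; the last joint's range is limited). The gripper opens to 85 mm and grips with 20 to 120 N. Pads are 22 mm wide; open, the fingers measure 114 mm over their backs; the gripper's body (76 mm by 85 mm) begins 54 mm behind the grasp point. The pads swing forward as they close: fully open they stand 13 mm farther back than shut.
Start: joints at [-1.38, 0.536, -0.004, 1.538, 0.003, 1.067, -0.071], TCP at [0.165, 0.629, 0.231] pointing down, gripper open.
Joint ranges: [-2.7, 2.7], [-0.37, 2.16], [-1.27, 1.26], [0.24, 2.4], [-1.31, 4.45], [0.19, 1.91], [-2.76, 2.76]. Speed limits (rad/s): [2.39, 2.39, 3.14, 3.14, 3.14, 3.14, 3.14].

## Interface

Orientations are given as [roll, pitch, yaw] about the fixed x, y, z axes, in that order (R = Rz(yaw) Ry(pitch) Rx(roll)).
In Python, from station import arm gives the robot as it stands.
- The arm moves only by the shell command python3 -m jog 'ROWS'. ROWS is text: rows parted by semicolons, each of 7 numbers parted by spaces: the shift along the tool's x, y, z in units of 40 mm (1.0 is 40 mm), then the turn, a rotation vector about the tool's x, y, z in units of 8 degrees (1.0 is 8 degrees), then the finger opening in mm, from 0 to 85.4. A call has exactly 8 rows; each row is the pose to reach, as a shift and turn from the pose commanded when the call began, along the tool's axes at that moment; what a row does not reach only later rows make up. A row lasts 1/10 s, in which the tool goes at most 50 mm and 8.59 degrees, less where a joint would pass 70% of its speed; a pose out of reach is approached as far as the arm can. A call with a gripper value outside its range is refused whole. The fingers move at their own pace and stop on an object; the grip force is fixed at half the most. Time passes only in rows, so rows that repeat a pose let the fingers close, or fill a call up. It gives the time, the measured TCP pose, the force and the opening at its end, in the units of the state.
- arm.state(): the state, without advancing time (a new reading comes with each control period).
- arm.grab_frame(name): name is "scene" or "top" or "wrist"; returns the picture (384x512x3 uint8, blue, green, red); there is no depth.
- arm.camera_params(name): a dict with "fx", "fy", "cx", "cy" (pixels), "k1" (the pictures are not rectified: a ray, as slopes to the right and down, at radius r is drawn at 1 + k1 r^2 times it, then the intrinsics apply), "position" and "attitude" of the camera in the world. Camera axes: x right, y down, z forward; pixel columns grow to the right and rows downward; lengths in m; the calibration is good to about 2 mm. A picture is of the moment at which its call begins: read the wrist's pose just before it. camera_params takes no time and is no camera call; for the wrist camera it gives the pose at the moment of the call.
- arm.job_done(): hands the job in, once; it reports no verdict.
The state is a dict: "time_s": time; "joint_positions": joint angles; "dq": joint speeds; "joint_efforts": joint torques, N m; "eef_pos": TCP position; "orientation": TCP orientation; "contact_force": force on the tool from outside, world axes, zero at the start; "wrist_torque": the same for the moment, N m; "finger_gap": finger opening in m.
Only numpy, scipy, OpenCV 4.12 (cv2) and the standard library are available. Lean on these libraries where they do the work, as an engineer would, in place of code of your own. Each camera call takes 0.05 s, during which the arm holds its last target. There are 200 camera calls.

## Working session

There is one attempt and no reset: what is moved stays moved. The work goes in short steps, Python scripts to look and compute and a shell command to move; the robot and the scene stay as the last step left them, time stands still between calls to the robot, and variables do not carry over. Pictures are saved under pics/ and viewed, about 8 in all and at most 12, crops included, and the job is handed in when it is done.

```bash
ls; mkdir -p pics
python3 - <<'E'
from station import arm
import cv2
s=arm.state(); print(s)
for n in("scene","top"):
    print(n,arm.camera_params(n)); cv2.imwrite(f"pics/{n}0.png",arm.grab_frame(n))
E
```

```text
pics
{'time_s': 0.0, 'joint_positions': array([-1.38020674,  0.53720581, -0.00444249,  1.5388578 ,  0.00260756,
        1.06729031, -0.07121353]), 'dq': array([-8.19825336e-04,  2.89047612e-04,  6.07734547e-04, -1.60863609e-03,
        8.79587426e-04, -7.58933136e-05,  8.55393679e-04]), 'joint_efforts': array([-7.34862965e-05, -5.83408535e+01,  1.04851373e+00, -2.59101373e+01,
        1.22500284e-02,  9.43072635e-03, -1.06746339e-05]), 'eef_pos': array([0.16494307, 0.6280763 , 0.23039334]), 'orientation': array([-3.13984220e+00,  1.33250680e-04,  2.88486854e+00]), 'contact_force': array([-0.65431912, -0.47692638, -0.93038391]), 'wrist_torque': array([ 0.04234026,  0.00537369, -0.02511128]), 'finger_gap': 0.08508427973003421}
scene {'fx': 396.0832932405722, 'fy': 396.0832932405722, 'cx': 253.34415256613622, 'cy': 181.50347347615784, 'k1': -0.038865107412695644, 'position': array([ 0.96872269, -0.48331851,  1.21126896]), 'attitude': array([-2.61870473, -0.00413839,  0.7154457 ])}
top {'fx': 486.02517995968947, 'fy': 486.02517995968947, 'cx': 248.00477296680378, 'cy': 195.96281109060467, 'k1': 0.06454137754552863, 'position': array([ 0.43653216, -0.0374242 ,  1.67188193]), 'attitude': array([-3.06111048e+00,  1.03927337e-03, -1.58539282e+00])}
```

View pics/scene0.png

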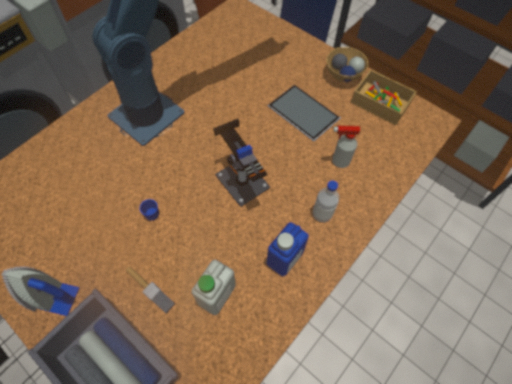

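View pics/top0.png

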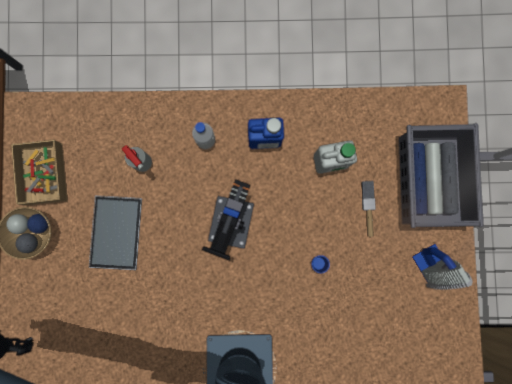

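The scene view shows the holder at about (242,168) with its jaws toward the robot. In the top view the plate is near (231,222), the lower jaw at (217,253) and the spine's upper end at (241,186). The tablet lies to the left and the jugs behind. Next I'll enlarge both crops.

Run:
```python
import cv2,numpy as np
a=cv2.imread("pics/top0.png")[170:270,190:270]; b=cv2.imread("pics/scene0.png")[110:210,205:285]
r=lambda i:cv2.resize(i,None,fx=5,fy=5,interpolation=cv2.INTER_CUBIC)
cv2.imwrite("pics/crop0.png",np.hstack([r(a),r(b)]))
```

```text
(no output)
```

View pics/crop0.png

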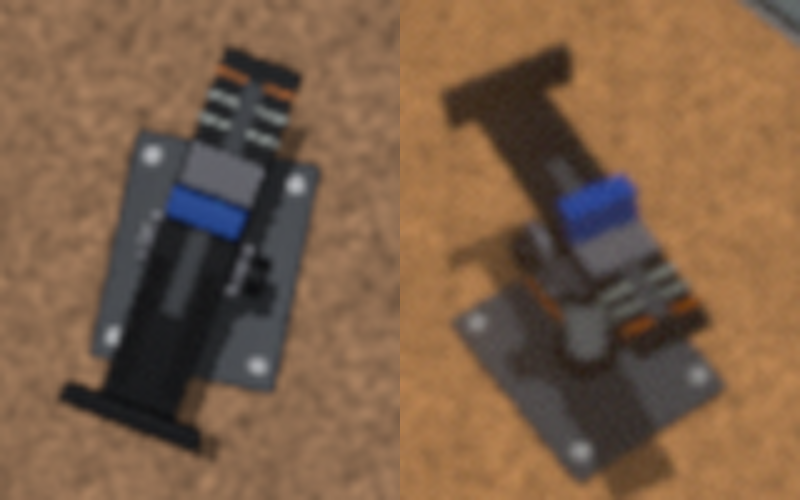

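The crops show the plate, spine, orange line and lower jaw clearly enough. I'll fit the stand pose, swivel and tilt to both views together.

```bash
cat > h.py <<'E'
import numpy as np, cv2
from scipy.spatial.transform import Rotation as R
from scipy.optimize import least_squares
def proj(c,P):
    p=R.from_euler('xyz',c['attitude']).inv().apply(np.atleast_2d(P)-c['position'])
    s=p[:,:2]/p[:,2:]; s=s*(1+c['k1']*(s**2).sum(1,keepdims=True))
    return s*c['fx']+[c['cx'],c['cy']]
def headR(yaw,sw,ti): return R.from_euler('z',yaw+sw)*R.from_euler('y',-ti)
def head(q,P): # q: x y yaw swivel tilt
    return headR(*q[2:5]).apply(P)+[q[0],q[1],.165]
def foot(q,P): return R.from_euler('z',q[2]).apply(P)+[q[0],q[1],0]
E
python3 - <<'E'
from h import *
from station import arm
T,S=arm.camera_params("top"),arm.camera_params("scene")
Fp=np.array([[.08,.065,.01],[.08,-.065,.01],[-.08,-.065,.01],[-.08,.065,.01]])
Ft=np.array([[140,132],[320,165],[273,390],[92,355]])/5+[190,170]
Fs_i=[[0,0]]
Hp=np.array([[.115,.025,.03],[.115,-.025,.03],[.07,.023,.036],[.07,-.023,.036],[-.105,.045,.057],[-.105,-.045,.057]])
Ht=np.array([[217,73],[298,98],[193,145],[265,170],[63,393],[198,450]])/5+[190,170]
Hs_p=np.array([[-.105,.045,.057],[-.105,-.045,.057],[.115,0,.03]])
# scene: camera yaw; robot side upper-left; +y is upper right
Hs=(np.array([[570,47],[443,93],[660,320]])-[400,0])/5+[205,110]
Ss=(np.array([[722,385],[582,480],[453,318]])-[400,0])/5+[205,110]
def f(q):
    return np.vstack([proj(T,foot(q,Fp))-Ft,proj(S,foot(q,Fp[:3]))-Ss,proj(T,head(q,Hp))-Ht,proj(S,head(q,Hs_p))-Hs]).ravel()
r=least_squares(f,[.5,.02,-.2,-.1,0.1],loss='soft_l1')
print(r.x,r.cost); print(f(r.x).reshape(-1,2).round(1))
q=r.x; np.save('q.npy',q)
print("end",head(q,[.112,0,.024]),"lip",head(q,[.037,0,.049]))
q2=q.copy();q2[3:]=0,.7
print("goal end",head(q2,[.112,0,.024]),"lip",head(q2,[.037,0,.049]),head(q2,[.082,0,.049]))
E
```

```text
[ 0.48494739  0.02104811 -0.21791385 -0.17039044  0.22474093] 10.352279814085545
[[-0.6 -1.9]
 [ 0.5 -0.9]
 [ 0.5  0.2]
 [-0.7 -0.6]
 [ 1.4 -0.5]
 [-1.1  0.4]
 [-1.6  0.2]
 [ 0.5 -1.2]
 [-0.2 -0.1]
 [ 0.4 -1.2]
 [ 0.3 -0.7]
 [-1.6  1. ]
 [-0.8  0.6]
 [-1.1 -0.9]
 [-1.  -0.2]
 [-0.6 -2.1]]
end [ 0.58105205 -0.01826582  0.21335607] lip [0.50822474 0.01152595 0.22101333]
goal end [0.55348827 0.0058711  0.25550859] lip [0.48175716 0.02175452 0.22631332] [0.51536109 0.0143136  0.25530312]
```

```bash
cat >> h.py <<'E'
FLIP=R.from_matrix(np.diag([-1.,1,-1]))  # tool axes in head axes: x=-hx, y=hy, z=-hz
def toolpose(q,P): return head(q,P), headR(*q[2:5])*FLIP
def units(s,pos,rot):
    R0=R.from_euler('xyz',s['orientation'])
    return np.r_[R0.inv().apply(np.ravel(pos)-s['eef_pos'])/.04, np.degrees((R0.inv()*rot).as_rotvec())/8].round(2)
E
python3 - <<'E'
from h import *
from station import arm
q=np.load('q.npy');s=arm.state()
p,r=toolpose(q,[.095,0,.13]); print(p,units(s,p,r))
E
```

```text
[ 0.54384948 -0.00304721  0.31290186] [-13.17 -12.86  -2.04   0.09  -1.61   0.94]
```

```bash
python3 -m jog '-0.4 -0.4 -0.5 0 0 0 85;-1.2 -1.2 -1.2 0 0 0 85;-2.1 -2 -2 0 0 0 85;-3 -2.8 -2 0 -0.2 0 85;-3.9 -3.6 -2 0 -0.4 0 85;-4.8 -4.5 -2 0 -0.6 0 85;-5.7 -5.4 -2 0 -0.8 0 85;-6.6 -6.3 -2 0 -0.8 0.5 85'
python3 - <<'E'
from h import *
from station import arm
q=np.load('q.npy');s=arm.state()
p,r=toolpose(q,[.095,0,.13]); print(s['eef_pos'],s['joint_positions'].round(2),units(s,p,r))
E
```

```text
time_s: 0.9
eef_pos: [0.352, 0.3235, 0.3111]
orientation: [3.138, 0.112, 2.815]
contact_force: [0.8, -1.0, -0.7]
finger_gap: 0.085
[0.351998   0.32352336 0.31105869] [-1.05  0.12  0.15  1.93  0.1   1.05  0.3 ] [-7.12 -6.2   0.73  0.1  -0.81  0.44]
```

```bash
python3 -m jog '-0.8 -0.7 0.1 0 0 0 85;-1.6 -1.4 0.2 0 -0.1 0 85;-2.5 -2.2 0.3 0 -0.2 0.1 85;-3.4 -3 0.4 0 -0.4 0.2 85;-4.3 -3.8 0.5 0 -0.5 0.3 85;-5.2 -4.6 0.6 0 -0.6 0.4 85;-6.1 -5.4 0.7 0.1 -0.8 0.4 85;-7.1 -6.2 0.7 0.1 -0.8 0.4 85'
python3 - <<'E'
from h import *
from station import arm
q=np.load('q.npy');s=arm.state()
p,r=toolpose(q,[.095,0,.13]); print(s['eef_pos'],s['joint_positions'].round(2),units(s,p,r))
E
```

```text
time_s: 1.7
eef_pos: [0.5417, -0.0012, 0.3133]
orientation: [-3.14, 0.222, 2.76]
contact_force: [1.5, 0.7, -0.5]
finger_gap: 0.0847
[ 0.54166785 -0.00115334  0.31329047] [-0.58  0.15  0.48  1.92  0.05  0.89  1.05] [-0.06 -0.02  0.02 -0.   -0.02  0.04]
```

Run:
```python
from h import *
from station import arm
import pickle
s=arm.state();c=arm.camera_params("wrist");im=arm.grab_frame("wrist");cv2.imwrite("pics/w1.png",im)
pickle.dump(c,open('cw1.pkl','wb'));print(c)
q=np.load('q.npy')
for P in([.115,.025,.03],[.115,-.025,.03],[.13,.025,.03],[.07,.023,.036],[.07,-.023,.036],[.044,.023,.062],[-.105,.045,.057],[-.105,-.045,.057]): print(P,proj(c,head(q,[P])).round())
```

```text
{'fx': 281.0315601928988, 'fy': 281.0315601928988, 'cx': 254.37540657713114, 'cy': 193.5570293627703, 'k1': 0.02186568191521176, 'position': array([0.44556887, 0.03762657, 0.43567718]), 'attitude': array([2.62495530e+00, 1.47809134e-03, 1.18846749e+00])}
[0.115, 0.025, 0.03] [[280. 218.]]
[0.115, -0.025, 0.03] [[226. 217.]]
[0.13, 0.025, 0.03] [[280. 232.]]
[0.07, 0.023, 0.036] [[280. 171.]]
[0.07, -0.023, 0.036] [[227. 171.]]
[0.044, 0.023, 0.062] [[284. 145.]]
[-0.105, 0.045, 0.057] [[ 330. -109.]]
[-0.105, -0.045, 0.057] [[ 179. -111.]]
```

View pics/w1.png

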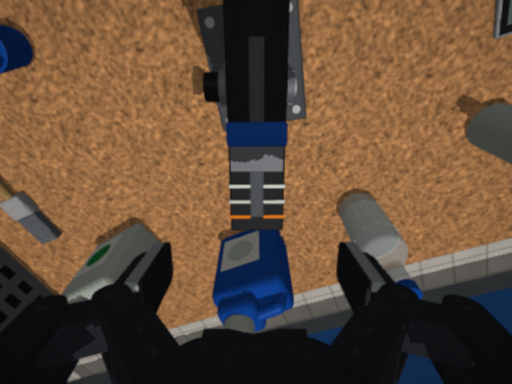

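The wrist view shows the orange line at (231–284,217), the carriage's upper edge at row 172, the lip's upper edge at row 147, and plate corners at (198,10) and (305,117). The prediction was about 4 px off sideways. I'll refit with these points.

Run:
```python
from h import *
from station import arm
import pickle
W=pickle.load(open('cw1.pkl','rb'));T,S=arm.camera_params("top"),arm.camera_params("scene")
Fp=np.array([[.08,.065,.01],[.08,-.065,.01],[-.08,-.065,.01],[-.08,.065,.01]])
Ft=np.array([[140,132],[320,165],[273,390],[92,355]])/5+[190,170]
Hp=np.array([[.115,.025,.03],[.115,-.025,.03],[.07,.023,.036],[.07,-.023,.036],[-.105,.045,.057],[-.105,-.045,.057]])
Ht=np.array([[217,73],[298,98],[193,145],[265,170],[63,393],[198,450]])/5+[190,170]
Hs=(np.array([[570,47],[443,93],[660,320]])-[400,0])/5+[205,110]
Ss=(np.array([[722,385],[582,480],[453,318]])-[400,0])/5+[205,110]
Hw=np.array([[.115,.025,.03],[.115,-.025,.03],[.13,.025,.03],[.13,-.025,.03],[.07,.023,.036],[.07,-.023,.036],[.044,.023,.062],[.044,-.023,.062]])
w=np.array([[284,217],[231,217],[284,229],[230,229],[285,172],[230,172],[286,147],[229,147]])
Fw=np.array([[198,10],[305,117]])
def f(q):
    return np.vstack([proj(T,foot(q,Fp))-Ft,proj(S,foot(q,Fp[:3]))-Ss,proj(T,head(q,Hp))-Ht,proj(S,head(q,Hp[[4,5]]))-Hs[:2],
      proj(W,head(q,Hw))-w,proj(W,foot(q,Fp[[2,0]]))-Fw]).ravel()
r=least_squares(f,np.load('q.npy'),loss='soft_l1'); q=r.x
J=np.linalg.inv(r.jac.T@r.jac)
print(q,np.sqrt(np.diag(J))); print(f(q).reshape(-1,2).round(1).tolist())
np.save('q.npy',q); s=arm.state()
for P in ([.112,0,.06],[.112,0,.005]):
  p,t=toolpose(q,P); print(p,units(s,p,t))
```

```text
[ 0.48530632  0.02286086 -0.2172397  -0.15489243  0.18562843] [0.00054221 0.00069867 0.01275711 0.01460001 0.01175873]
[[-1.1, -2.0], [-0.0, -1.0], [-0.0, 0.1], [-1.3, -0.7], [1.8, -0.8], [-0.6, 0.1], [-1.1, -0.1], [-0.4, -1.8], [-1.1, -1.0], [-0.3, -1.9], [-0.4, -1.5], [-1.7, 0.9], [-0.6, 0.1], [-1.1, -1.7], [-0.9, -0.6], [-0.4, -0.7], [-0.4, -0.3], [-0.8, 1.7], [1.2, 2.0], [-1.8, -0.4], [0.4, 0.0], [1.2, -0.3], [-2.8, 0.3], [-3.6, -1.4], [1.8, 0.9]]
[ 0.57753208 -0.01313652  0.24464042] [-0.34  0.24  1.9  -0.05  0.31 -0.13]
[ 0.58698832 -0.01682746  0.19058529] [-0.28  0.25  3.27 -0.05  0.31 -0.13]
```

```bash
python3 -m jog '-0.3 0.2 0.7 0 0.2 -0.1 85;-0.3 0.2 1.6 0 0.3 -0.1 85;-0.3 0.2 2.4 0 0.3 -0.1 85;-0.3 0.2 3.2 0 0.3 -0.1 85;-0.3 0.2 3.2 0 0.3 -0.1 60;-0.3 0.2 3.2 0 0.3 -0.1 40;-0.3 0.2 3.2 0 0.3 -0.1 40;-0.3 0.2 3.2 0 0.3 -0.1 40'
python3 - <<'E'
from h import *
from station import arm
import pickle
q=np.load('q.npy');s=arm.state()
print(units(s,*toolpose(q,[.112,0,.005])),s['wrist_torque'])
E
```

```text
time_s: 2.55
eef_pos: [0.5814, -0.01, 0.1935]
orientation: [-3.136, 0.181, 2.772]
contact_force: [-4.0, -6.0, 1.1]
finger_gap: 0.0488
[-0.18 -0.11  0.11 -0.04 -0.03  0.02] [-1.42099696  1.12488997  0.15784346]
```

```bash
cat >> h.py <<'E'
def carried(q,s,sw,ti):
    H0=headR(*q[2:5]);H1=headR(q[2],sw,ti);o=np.array([q[0],q[1],.165])
    return H1.apply(H0.inv().apply(s['eef_pos']-o))+o, H1*H0.inv()*R.from_euler('xyz',s['orientation'])
E
python3 - <<'E'
from h import *
from station import arm
q=np.load('q.npy');s=arm.state()
for f in np.arange(1,9)/8: print(units(s,*carried(q,s,q[3]*(1-f),q[4]+(.7-q[4])*f)))
E
```

```text
[ 0.02  0.05 -0.17 -0.03 -0.46 -0.13]
[ 0.06  0.09 -0.34 -0.07 -0.92 -0.26]
[ 0.11  0.13 -0.5  -0.11 -1.38 -0.39]
[ 0.16  0.17 -0.66 -0.17 -1.84 -0.52]
[ 0.23  0.21 -0.82 -0.23 -2.3  -0.64]
[ 0.31  0.24 -0.98 -0.3  -2.76 -0.76]
[ 0.4   0.26 -1.12 -0.38 -3.22 -0.88]
[ 0.5   0.28 -1.27 -0.47 -3.68 -1.  ]
```

```bash
python3 -m jog '0.01 0.03 -0.1 0 -0.3 -0.1 40;0.03 0.07 -0.22 -0.05 -0.6 -0.17 40;0.06 0.09 -0.34 -0.07 -0.92 -0.26 40;0.09 0.11 -0.44 -0.1 -1.2 -0.34 40;0.12 0.14 -0.55 -0.13 -1.5 -0.43 40;0.16 0.17 -0.66 -0.17 -1.84 -0.52 40;0.2 0.19 -0.74 -0.2 -2.07 -0.58 40;0.23 0.21 -0.82 -0.23 -2.3 -0.64 40'
python3 - <<'E'
from h import *
from station import arm
q=np.load('q.npy');s=arm.state();print(s['wrist_torque'])
rot=R.from_euler('xyz',s['orientation'])*FLIP.inv(); e=rot.as_euler('ZYX'); print(e[0]-q[2],-e[1],e[2])
q[3:]=e[0]-q[2],-e[1]
print(headR(*q[2:5]).inv().apply(s['eef_pos']-[q[0],q[1],.165]))
for f in np.arange(1,9)/8: print(units(s,*carried(q,s,q[3]*(1-f),q[4]+(.7-q[4])*f)))
E
```

```text
time_s: 3.35
eef_pos: [0.5705, 0.0022, 0.2235]
orientation: [-3.138, 0.503, 2.862]
contact_force: [3.4, -10.8, -7.0]
finger_gap: 0.0488
[-1.49575321  0.50592936 -0.97287528]
-0.062168924565389194 0.5032547618851695 -0.0037668016574463614
[0.10497218 0.00368413 0.00901217]
[ 0.01  0.02 -0.06 -0.03 -0.18 -0.05]
[ 0.02  0.03 -0.13 -0.06 -0.35 -0.09]
[ 0.03  0.05 -0.19 -0.09 -0.53 -0.14]
[ 0.04  0.06 -0.26 -0.12 -0.71 -0.19]
[ 0.05  0.08 -0.32 -0.15 -0.88 -0.23]
[ 0.07  0.09 -0.39 -0.18 -1.06 -0.28]
[ 0.08  0.1  -0.45 -0.22 -1.23 -0.32]
[ 0.1   0.11 -0.51 -0.25 -1.41 -0.36]
```

```bash
python3 -m jog '0.02 0.03 -0.13 -0.06 -0.35 -0.09 40;0.03 0.05 -0.19 -0.09 -0.53 -0.14 40;0.04 0.06 -0.26 -0.12 -0.71 -0.19 40;0.05 0.08 -0.32 -0.15 -0.88 -0.23 40;0.08 0.1 -0.45 -0.22 -1.23 -0.32 40;0.1 0.11 -0.51 -0.25 -1.41 -0.36 40;0.1 0.11 -0.51 -0.25 -1.41 -0.36 40;0.1 0.11 -0.51 -0.25 -1.41 -0.36 40'
python3 - <<'E'
from h import *
from station import arm
import pickle
q=np.load('q.npy');s=arm.state();print(s['wrist_torque'])
rot=R.from_euler('xyz',s['orientation'])*FLIP.inv(); e=rot.as_euler('ZYX'); print(e[0]-q[2],-e[1],e[2])
q[3:]=e[0]-q[2],-e[1]; np.save('q2.npy',q)
print(headR(*q[2:5]).inv().apply(s['eef_pos']-[q[0],q[1],.165]))
c=arm.camera_params("wrist");im=arm.grab_frame("wrist");cv2.imwrite("pics/w2.png",im);pickle.dump(c,open('cw2.pkl','wb'))
t=arm.grab_frame("top")
cv2.imwrite("pics/t2.png",cv2.resize(t[170:270,190:270],None,fx=5,fy=5,interpolation=cv2.INTER_CUBIC))
for P in([.115,.025,.03],[.115,-.025,.03],[.07,.023,.036],[.07,-.023,.036],[.044,.023,.062],[-.091,.045,.057],[-.091,-.045,.057]): print(P,proj(c,head(q,[P])).round())
E
```

```text
time_s: 4.15
eef_pos: [0.5593, 0.0088, 0.2396]
orientation: [-3.135, 0.703, 2.923]
contact_force: [3.2, -10.7, -6.5]
finger_gap: 0.0479
[-1.2431072   1.29442434 -1.43707105]
-0.0015437976580761625 0.7027686404853424 -0.006136446611586077
[0.10565786 0.00234067 0.0082963 ]
[0.115, 0.025, 0.03] [[300. 284.]]
[0.115, -0.025, 0.03] [[199. 284.]]
[0.07, 0.023, 0.036] [[302. 202.]]
[0.07, -0.023, 0.036] [[195. 202.]]
[0.044, 0.023, 0.062] [[319. 150.]]
[-0.091, 0.045, 0.057] [[ 512. -684.]]
[-0.091, -0.045, 0.057] [[ -33. -677.]]
```

View pics/w2.png

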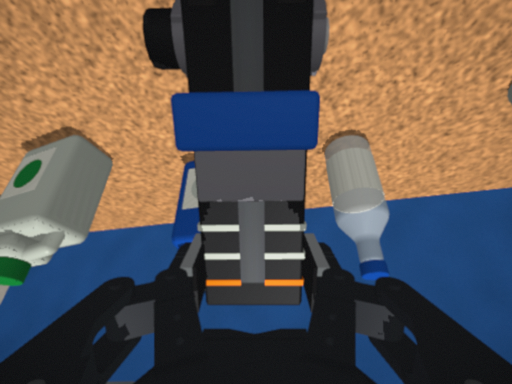

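The wrist view shows the orange line at (206–304,283), the carriage edge at (197–305,201) and the lip's right upper corner at (319,150). All are within about 5 px of the prediction. I'll release, back off to z of about 36 mm and recheck.

```bash
python3 -m jog '0 0 0 0 0 0 85;0 0 0 0 0 0 85;0 0 0 0 0 0 85;0 0 -0.2 0 0 0 85;0 0 -0.5 0 0 0 85;0 0 -0.9 0 0 0 85;0 0 -1.2 0 0 0 85;0 0 -1.2 0 0 0 85'
python3 - <<'E'
from h import *
from station import arm
import pickle
s=arm.state();c=arm.camera_params("wrist");im=arm.grab_frame("wrist");cv2.imwrite("pics/w3.png",im);pickle.dump(c,open('cw3.pkl','wb'))
print(s['finger_gap'],s['contact_force'])
E
```

```text
time_s: 5.05
eef_pos: [0.53, 0.0213, 0.2767]
orientation: [3.14, 0.701, 2.928]
contact_force: [1.0, 1.1, 0.0]
finger_gap: 0.0852
0.08518093294114719 [1.01073767 1.0531089  0.02367306]
```

View pics/w3.png

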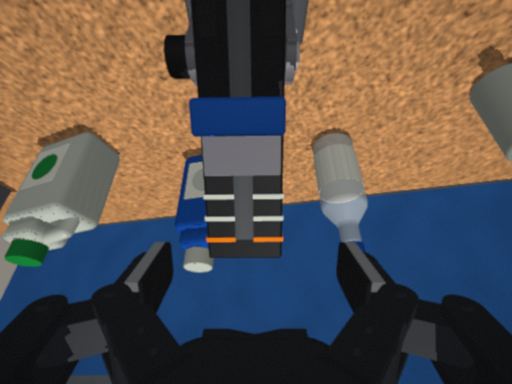

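View pics/t2.png

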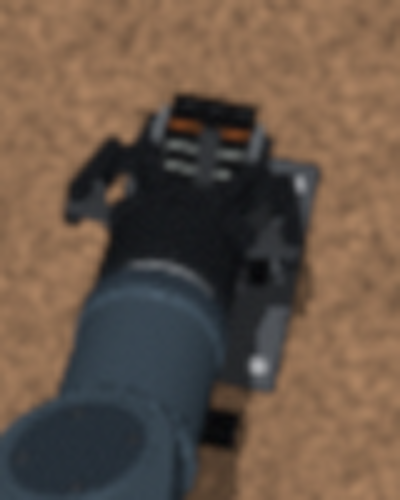

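The released head reads: orange line (207–283,240), carriage edge (205–283,175), lip upper edge (191–285,135), spine end (209–282,257).

Run:
```python
from h import *
from station import arm
import pickle
W=pickle.load(open('cw3.pkl','rb'));s=arm.state()
Hw=np.array([[.115,.025,.03],[.115,-.025,.03],[.13,.025,.03],[.13,-.025,.03],[.07,.023,.036],[.07,-.023,.036],[.044,.023,.062],[.044,-.023,.062]])
w=np.array([[283,239],[207,240],[282,256],[209,257],[283,174],[205,175],[285,134],[191,135]])
q0=np.load('q2.npy')
f=lambda v:(proj(W,head(np.r_[q0[:3],v[:2]],Hw))+v[2:]-w).ravel()
for n,off in(("no px offset",0),("px offset",1)):
    r=least_squares(lambda v:np.r_[f(np.r_[v[:2],v[2:]*off]),(1-off)*v[2:]],[0,.7,0,0],loss='soft_l1')
    print(n,r.x,r.cost,f(r.x).reshape(-1,2).round(1).tolist() if off==0 else '')
    if off==0: q=np.r_[q0[:3],r.x[:2]]; np.save('q3.npy',q)
for P in ([.037,0,.075],[.037,0,.036]): p,t=toolpose(q,P); print(p,units(s,p,t))
g=lambda v:(proj(W,head(np.r_[v[0],v[1],q0[2],v[2:]],Hw))-w).ravel()
r=least_squares(g,q[[0,1,3,4]]);print("free xy",r.x,r.cost)
q4=np.r_[r.x[:2],q0[2],r.x[2:]];np.save('q4.npy',q4)
for P in ([.037,0,.075],[.037,0,.036]): p,t=toolpose(q4,P); print(p,units(s,p,t))
```

```text
no px offset [0.03059636 0.70294311 0.         0.        ] 10.925335854816817 [[-0.1, 0.6], [0.4, 0.5], [0.7, 3.9], [-0.1, 3.6], [-2.1, 1.2], [-1.2, 1.4], [0.3, 0.4], [-1.4, 1.2]]
px offset [ 0.02163465  0.69355898  0.92433498 -1.77148   ] 5.285662880304295 
[0.46540205 0.02661961 0.24613995] [ 1.72 -0.21 -0.47 -0.12 -0.01 -0.15]
[0.49017635 0.0219412  0.21638518] [ 1.71 -0.19  0.51 -0.12 -0.01 -0.15]
free xy [0.48338814 0.02374949 0.02425378 0.68156422] 7.635558171318825
[0.46521501 0.02730084 0.24655443] [ 1.72 -0.19 -0.48 -0.09  0.14 -0.11]
[0.48932922 0.02258849 0.21626749] [ 1.73 -0.18  0.49 -0.09  0.14 -0.11]
```

The head is set, with swivel about 0.03 and tilt about 0.70. Next I straddle the lip and close.

```bash
python3 -m jog '0.5 -0.1 -0.1 -0.1 0 -0.1 85;1.2 -0.19 0 -0.1 0.05 -0.13 85;1.72 -0.19 0.2 -0.1 0.05 -0.13 85;1.72 -0.19 0.5 -0.1 0.05 -0.13 85;1.72 -0.19 0.5 -0.1 0.05 -0.13 60;1.72 -0.19 0.5 -0.1 0.05 -0.13 36;1.72 -0.19 0.5 -0.1 0.05 -0.13 36;1.72 -0.19 0.5 -0.1 0.05 -0.13 36'
python3 - <<'E'
from h import *
from station import arm
import pickle
q=np.load('q3.npy');s=arm.state();c=arm.camera_params("wrist");im=arm.grab_frame("wrist");cv2.imwrite("pics/w4.png",im);pickle.dump(c,open('cw4.pkl','wb'))
print(s['finger_gap'],s['wrist_torque'],units(s,*toolpose(q,[.037,0,.036])))
E
```

```text
time_s: 5.9
eef_pos: [0.5189, 0.0194, 0.2233]
orientation: [-3.027, 0.673, 3.033]
contact_force: [2.5, 3.6, 87.2]
finger_gap: 0.036
0.03603309757856523 [ -0.74987745 -10.45566154   0.59832258] [ 0.67 -0.05 -0.31 -0.47 -0.19  0.44]
```

View pics/w4.png

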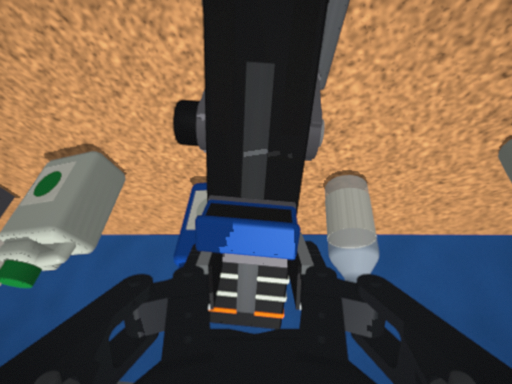

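```bash
python3 -c "
from station import arm
s=arm.state();print(s['joint_positions'].round(3),s['contact_force'],s['eef_pos'])"
python3 -m jog '0 0 -0.2 0 0 0 50;0 0 -0.5 0 0 0 70;0 0 -0.9 0 0 0 85;0 0 -1.3 0 0 0 85;0 0 -1.6 0 0 0 85;0 0 -1.6 0 0 0 85;0 0 -1.6 0 0 0 85;0 0 -1.6 0 0 0 85'
python3 - <<'E'
from h import *
from station import arm
import pickle
q=np.load('q3.npy');s=arm.state();c=arm.camera_params("wrist");im=arm.grab_frame("wrist");cv2.imwrite("pics/w5.png",im);pickle.dump(c,open('cw5.pkl','wb'))
print(s['joint_positions'].round(3),s['finger_gap'],units(s,*toolpose(q,[.037,0,.036])))
E
```

```text
[ 0.413  0.22  -0.854  2.359  1.508  0.569 -0.282] [ 5.64504299 12.05567776 88.85064873] [0.5186801  0.01859644 0.22339479]
time_s: 6.75
eef_pos: [0.4609, 0.0211, 0.2541]
orientation: [-3.015, 0.627, 3.028]
contact_force: [-0.4, 0.3, 0.4]
finger_gap: 0.0849
[ 0.684  0.015 -1.107  2.394  1.092  0.489  0.069] 0.08486754419717306 [-0.03  0.25  1.17 -0.58 -0.51  0.45]
```

View pics/w5.png

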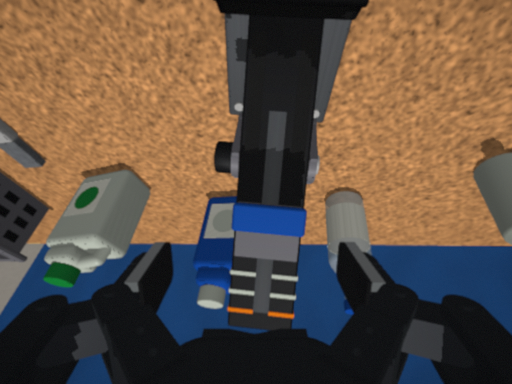

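The view shows the grasp missed. The arm hit its elbow limit (j4 at 2.39), so the tool stopped 27 mm short and pressed on the carriage. The head may have shifted, so I'll refit it from colour blobs in this frame.

Run:
```python
from h import *
from station import arm
import pickle
im=cv2.imread('pics/w5.png');W=pickle.load(open('cw5.pkl','rb'))
hsv=cv2.cvtColor(im,cv2.COLOR_BGR2HSV)
m=np.zeros(im.shape[:2],np.uint8);m[295:330,215:310]=1
o=cv2.inRange(hsv,(5,150,120),(22,255,255))*m
b=cv2.inRange(hsv,(105,120,60),(125,255,255)); m[:]=0;m[195:245,225:310]=1; b=b*m
ys,xs=np.nonzero(o);A=np.c_[xs,np.ones_like(xs)];k=np.linalg.lstsq(A,ys,rcond=None)[0]
oL,oR=np.percentile(xs,[.5,99.5]);print("orange",len(xs),oL,oL*k[0]+k[1],oR,oR*k[0]+k[1])
n,l,st,_=cv2.connectedComponentsWithStats(b);i=1+st[1:,4].argmax();ys,xs=np.nonzero(l==i);print(st[i])
bx=np.arange(245,296);bot=np.array([ys[xs==x].max() for x in bx]);kb=np.polyfit(bx,bot+.5,1);bL,bR=[np.percentile(xs[ys>np.polyval(kb,xs)-6],p) for p in(1,99)]
print("lip",bL,np.polyval(kb,bL),bR,np.polyval(kb,bR))
Hw=np.array([[.115,.025,.03],[.115,-.025,.03],[.044,.023,.062],[.044,-.023,.062]])
w=np.array([[oR+.5,oR*k[0]+k[1]],[oL-.5,oL*k[0]+k[1]],[bR+.5,np.polyval(kb,bR)],[bL-.5,np.polyval(kb,bL)]])
q0=np.load('q3.npy')
f=lambda v:(proj(W,head(np.r_[q0[:3],v],Hw))-w).ravel()
r=least_squares(f,[0,.7],loss='soft_l1');print(r.x,f(r.x).reshape(-1,2).round(1).tolist())
f2=lambda v:(proj(W,head(np.r_[v[0],v[1],q0[2],v[2:]],Hw))-w).ravel()
r2=least_squares(f2,q0[[0,1,3,4]]);print("free",r2.x,f2(r2.x).round(1))
q=np.r_[q0[:3],r.x];np.save('q5.npy',q)
print("pts",head(q,Hw).round(4).tolist())
```

```text
orange 241 228.0 308.74535853376386 293.0 315.97988008984936
[ 225  197   81   40 2145]
lip 233.0 230.17067873303168 302.0 236.7085067873303
[0.0244835  0.79628149] [[-0.4, 0.7], [0.3, 0.7], [1.6, 0.6], [-2.5, 0.2]]
free [0.48462688 0.02316098 0.02181131 0.79080168] [-0.4  0.2  0.4  0.2  2.   0.6 -2.2  0.1]
pts [[0.548, 0.0361, 0.2682], [0.5384, -0.013, 0.2682], [0.4764, 0.048, 0.2398], [0.4676, 0.0029, 0.2398]]
```

Run:
```python
import cv2
im=cv2.imread('pics/w5.png')
cv2.imwrite('pics/w5c.png',cv2.resize(im[0:345,170:390],None,fx=1.73,fy=1.73,interpolation=cv2.INTER_CUBIC))
```

```text
(no output)
```

Tilt now reads about 0.79, so the bad move pushed it up. I'll regrip the lip with a steeper tool (pitch 0.42) to stay clear of the elbow limit, then correct the tilt while holding it.

```bash
cat >> h.py <<'E'
def lip_grasp(q,pitch,P=(.037,0,.055),back=0):
    t=headR(q[2],q[3],pitch)*FLIP
    return head(q,P)+t.apply([0,0,.019-back]),t
E
python3 - <<'E'
from h import *
from station import arm
q=np.load('q5.npy');s=arm.state()
for b in(.06,0): p,t=lip_grasp(q,.42,back=b);print(p,units(s,p,t))
E
```

```text
[0.45571142 0.02863718 0.2673481 ] [-0.08  0.12 -0.37 -0.62  1.51  0.4 ]
[0.47972394 0.02395043 0.21256276] [ 0.23  0.26  1.09 -0.62  1.51  0.4 ]
```

```bash
python3 -m jog '0 0.1 -0.4 0 0.2 0 85;0 0.1 -0.4 -0.1 0.5 0.1 85;0 0.1 -0.4 -0.3 0.8 0.2 85;0 0.1 -0.4 -0.5 1.2 0.3 85;0 0.1 -0.4 -0.6 1.5 0.4 85;-0.08 0.12 -0.37 -0.62 1.51 0.4 85;-0.08 0.12 -0.37 -0.62 1.51 0.4 85;-0.08 0.12 -0.37 -0.62 1.51 0.4 85'
python3 - <<'E'
from h import *
from station import arm
q=np.load('q5.npy');s=arm.state();print(s['joint_positions'].round(2))
for b in(.06,0): p,t=lip_grasp(q,.42,back=b);print(p,units(s,p,t))
E
```

```text
time_s: 7.6
eef_pos: [0.4554, 0.0288, 0.2674]
orientation: [-3.14, 0.421, 2.95]
contact_force: [-0.2, -0.7, 0.4]
finger_gap: 0.0849
[ 0.69 -0.01 -0.96  2.26  0.34  0.54  0.84]
[0.45571142 0.02863718 0.2673481 ] [-0.01 -0.    0.   -0.    0.01  0.01]
[0.47972394 0.02395043 0.21256276] [-0.01 -0.    1.5  -0.    0.01  0.01]
```

```bash
python3 -m jog '0 0 0.5 0 0 0 85;0 0 1 0 0 0 85;0 0 1.5 0 0 0 85;0 0 1.5 0 0 0 85;0 0 1.5 0 0 0 60;0 0 1.5 0 0 0 40;0 0 1.5 0 0 0 30;0 0 1.5 0 0 0 30'
python3 - <<'E'
from h import *
from station import arm
import pickle
q=np.load('q5.npy');s=arm.state();c=arm.camera_params("wrist");im=arm.grab_frame("wrist");cv2.imwrite("pics/w6.png",im);pickle.dump(c,open('cw6.pkl','wb'))
print(s['finger_gap'],s['joint_positions'].round(2),s['wrist_torque'],units(s,*lip_grasp(q,.42)))
E
```

```text
time_s: 8.4
eef_pos: [0.4802, 0.0239, 0.2145]
orientation: [-3.14, 0.424, 2.949]
contact_force: [-4.3, 0.5, 7.4]
finger_gap: 0.0447
0.0447048936811983 [ 0.58  0.18 -0.91  2.27  0.77  0.49  0.44] [ 0.11178803  0.79500785 -0.09357943] [ 0.03 -0.    0.04 -0.01  0.03  0.  ]
```

View pics/w6.png

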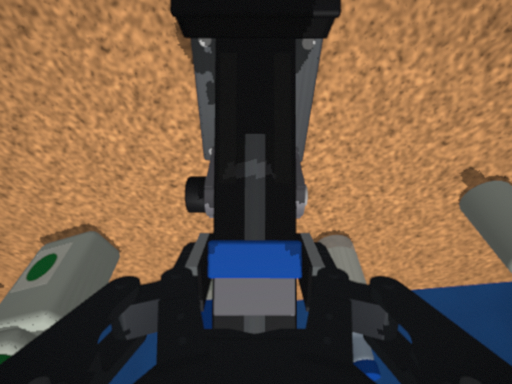

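The lip is gripped and centred, with its blue top at (208–301, 240–278) and a gap of 44.7 mm. Next I work out the pull path with the tilt correction.

```bash
cat >> h.py <<'E'
def pull(q,s,sw,ti,dx):
    p,t=carried(q,s,sw,ti); return p+headR(q[2],sw,ti).apply([dx,0,0]),t
E
python3 - <<'E'
from h import *
from station import arm
q=np.load('q5.npy');s=arm.state()
for dx,ti in((.01,.79),(.02,.79),(.03,.79),(.04,.77),(.045,.74),(.045,.70)): print(dx,ti,units(s,*pull(q,s,q[3]*.7,ti,dx)))
E
```

```text
0.01 0.79 [-0.24 -0.   -0.09  0.02  0.05  0.05]
0.02 0.79 [-0.47 -0.   -0.18  0.02  0.05  0.05]
0.03 0.79 [-0.71 -0.   -0.27  0.02  0.05  0.05]
0.04 0.77 [-0.97 -0.01 -0.33  0.02  0.19  0.05]
0.045 0.74 [-1.14 -0.01 -0.33  0.02  0.4   0.05]
0.045 0.7 [-1.19 -0.01 -0.26  0.02  0.69  0.05]
```

```bash
python3 -m jog '-0.12 0 -0.05 0 0 0 30;-0.24 0 -0.09 0 0.05 0.05 30;-0.35 0 -0.13 0 0.05 0.05 30;-0.47 0 -0.18 0 0.05 0.05 30;-0.6 0 -0.22 0 0.05 0.05 30;-0.71 0 -0.27 0 0.05 0.05 30;-0.8 0 -0.3 0 0.05 0.05 30;-0.8 0 -0.3 0 0.05 0.05 30'
python3 - <<'E'
from h import *
from station import arm
import pickle
q=np.load('q5.npy');s=arm.state();c=arm.camera_params("wrist");im=arm.grab_frame("wrist");t=arm.grab_frame("top");sc=arm.grab_frame("scene")
cv2.imwrite("pics/w7.png",im);pickle.dump(c,open('cw7.pkl','wb'))
print(s['finger_gap'],s['joint_positions'].round(2),s['wrist_torque'])
r=lambda i,f:cv2.resize(i,None,fx=f,fy=f,interpolation=cv2.INTER_CUBIC)
a=r(t[170:270,190:270],4);b=r(sc[110:210,205:285],4)
cv2.imwrite("pics/m7.png",np.vstack([np.hstack([im[184:384,60:460],np.zeros((200,240,3),np.uint8)]),np.hstack([a,b])]))
E
```

```text
time_s: 9.25
eef_pos: [0.5023, 0.0193, 0.2367]
orientation: [3.141, 0.411, 2.943]
contact_force: [-7.1, 3.0, -2.4]
finger_gap: 0.0448
0.04482474718863023 [ 0.64  0.19 -0.94  2.2   0.67  0.56  0.57] [0.59537696 1.83789848 0.60655396]
```

View pics/m7.png

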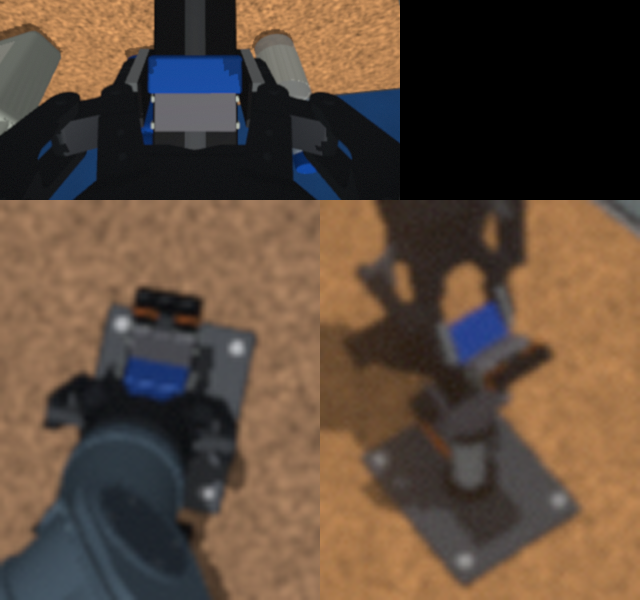

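The mosaic shows the jaw following the fingers (the carriage covers the first white lines), with the orange line visible in the top view at about (134–200,318) of the mosaic. I'll measure tilt and swivel numerically from the orange marks.

```bash
cat > m.py <<'E'
from h import *
from station import arm
def orange(im,c,q):
    # red-ish orange saturation, searched near the predicted line; cork-coloured table excluded by needing dark neighbours
    u=proj(c,head(q,[[.115,0,.03]]))[0]; x0,y0=(u-12).astype(int)
    p=cv2.resize(im[y0:y0+24,x0:x0+24],None,fx=8,fy=8,interpolation=cv2.INTER_CUBIC)
    return p,(x0,y0)
def marks(im,c,q):
    p,o=orange(im,c,q); h=cv2.cvtColor(p,cv2.COLOR_BGR2HSV)
    m=cv2.inRange(h,(4,150,60),(16,255,255)); ys,xs=np.nonzero(m)
    return p,m,(len(xs),(np.mean(xs)-3.5)/8+o[0],(np.mean(ys)-3.5)/8+o[1])
E
python3 - <<'E'
from m import *
q=np.load('q5.npy')
T,S=arm.camera_params("top"),arm.camera_params("scene")
t=arm.grab_frame("top");sc=arm.grab_frame("scene");cv2.imwrite('pics/t8.png',t);cv2.imwrite('pics/s8.png',sc)
for n,im,c in(("top0",cv2.imread('pics/top0.png'),T),("sc0",cv2.imread('pics/scene0.png'),S)):
    Q=np.load('q.npy');print(n,marks(im,c,Q)[2],proj(c,head(Q,[[.115,0,.03]])))
for n,im,c in(("top",t,T),("sc",sc,S)):
    print(n,marks(im,c,q)[2])
    for ti in(.6,.7,.8): Q=q.copy();Q[4]=ti;print(ti,proj(c,head(Q,[[.115,0,.03]])).round(1))
E
```

```text
top0 (460, np.float64(240.8138586956522), np.float64(186.21385869565216)) [[240.74439142 185.65788283]]
sc0 (2241, np.float64(256.6745035698349), np.float64(172.85059683177153)) [[257.7563565  172.63036405]]
top (1335, np.float64(231.05987827715356), np.float64(198.54218164794008))
0.6 [[232.4 192.4]]
0.7 [[231.7 195.4]]
0.8 [[231.  198.6]]
sc (481, np.float64(254.36525467775468), np.float64(149.2064708939709))
0.6 [[257.2 155.7]]
0.7 [[255.2 152.2]]
0.8 [[253.1 148.6]]
```

Run:
```python
from h import *
from station import arm
q=np.load('q5.npy');q[4]=.785;s=arm.state()
print(headR(*q[2:5]).inv().apply(s['eef_pos']-[q[0],q[1],.165])-headR(*q[2:5]).inv().apply(np.array([.4802,.0239,.2145])-[q[0],q[1],.165]))
for dx,ti in((.0,.74),(0,.69),(.006,.69),(.0135,.69)): print(dx,ti,units(s,*pull(q,s,q[3]*.7,ti,dx)))
```

```text
[ 0.0311997  -0.0002632  -0.00022861]
0.0 0.74 [-0.06 -0.    0.05  0.02  0.32  0.05]
0 0.69 [-0.13 -0.    0.11  0.02  0.68  0.05]
0.006 0.69 [-0.28 -0.    0.07  0.02  0.68  0.05]
0.0135 0.69 [-0.46 -0.    0.02  0.02  0.68  0.05]
```

First the tilt correction with the jaw still short of the line, then check.

```bash
python3 -m jog '-0.03 0 0.03 0 0.16 0.02 30;-0.06 0 0.05 0 0.32 0.05 30;-0.09 0 0.08 0 0.5 0.05 30;-0.13 0 0.11 0 0.68 0.05 30;-0.13 0 0.11 0 0.68 0.05 30;-0.13 0 0.11 0 0.68 0.05 30;-0.13 0 0.11 0 0.68 0.05 30;-0.13 0 0.11 0 0.68 0.05 30'
cat > chk.py <<'E'
from m import *
q=np.load('q5.npy');q[4]=.72;s=arm.state()
T,S=arm.camera_params("top"),arm.camera_params("scene")
a=marks(arm.grab_frame("top"),T,q)[2];b=marks(arm.grab_frame("scene"),S,q)[2];print(a,b)
def f(v):
    Q=np.r_[q[:3],v];P=head(Q,[[.115,0,.03]])
    return np.r_[proj(T,P)[0]-a[1:]+[0.07,.55],proj(S,P)[0]-b[1:]+[-1,.2]]
r=least_squares(f,[0,.7]);print("sw,tilt",r.x,r.fun.round(1))
# tilt and jaw from the tool position: grip started at TCP0 with tilt t0 and jaw 0
h0=headR(q[2],q[3],.785).inv().apply(np.array([.4802,.0239,.2145])-[q[0],q[1],.165])
for t in(r.x[1],.7): print(t,"jaw est",headR(q[2],r.x[0],t).inv().apply(s['eef_pos']-[q[0],q[1],.165])-h0)
print(s['contact_force'],s['finger_gap'],s['eef_pos'],s['orientation'])
E
python3 chk.py
```

```text
time_s: 10.3
eef_pos: [0.5083, 0.018, 0.2345]
orientation: [3.139, 0.316, 2.937]
contact_force: [-5.7, 2.5, -3.9]
finger_gap: 0.0448
(1528, np.float64(231.80971858638745), np.float64(195.60708442408378)) (852, np.float64(256.51921948356807), np.float64(151.84903169014083))
sw,tilt [0.07226951 0.68336209] [-1.  -0.4 -1.1  0.5]
0.6833620918266908 jaw est [ 0.03072875 -0.00158449  0.00039696]
0.7 jaw est [ 0.03137061 -0.00158449 -0.00064046]
[-5.73258126  2.47839638 -3.88857108] 0.04478554826967057 [0.50825441 0.01795142 0.23448332] [3.13867761 0.31578664 2.93718326]
```

Tilt is now about 0.69, and swivel is about 0.02 from the top view and tool yaw. The scene centroid has a bias of about 1 px. Next I pull the last 14 mm.

Run:
```python
from h import *
from station import arm
q=np.load('q5.npy');q[3:]=.02,.69;s=arm.state()
print(units(s,*pull(q,s,.02,.69,.014)))
```

```text
[-0.33  0.   -0.13  0.    0.    0.  ]
```

```bash
python3 -m jog '-0.07 0 -0.03 0 0 0 30;-0.14 0 -0.06 0 0 0 30;-0.21 0 -0.08 0 0 0 30;-0.28 0 -0.11 0 0 0 30;-0.33 0 -0.13 0 0 0 30;-0.33 0 -0.13 0 0 0 30;-0.33 0 -0.13 0 0 0 30;-0.33 0 -0.13 0 0 0 30'
python3 chk.py
python3 - <<'E'
from h import *
from station import arm
im=arm.grab_frame("wrist");t=arm.grab_frame("top");sc=arm.grab_frame("scene")
r=lambda i,f:cv2.resize(i,None,fx=f,fy=f,interpolation=cv2.INTER_CUBIC)
cv2.imwrite("pics/m9.png",np.vstack([im[230:350,100:420].repeat(2,1).repeat(2,0),np.hstack([r(t[185:230,210:250],8),r(sc[130:175,235:275],8)])]))
E
```

```text
time_s: 11.2
eef_pos: [0.5185, 0.0158, 0.2432]
orientation: [3.139, 0.315, 2.937]
contact_force: [-5.3, 3.6, -7.1]
finger_gap: 0.045
(358, np.float64(230.93784916201116), np.float64(194.71962290502793)) (221, np.float64(259.1875), np.float64(150.37754524886878))
sw,tilt [0.15554803 0.66729569] [-2.1 -0.1 -1.9  1.4]
0.6672956887937455 jaw est [ 0.04345292 -0.00504901  0.00190082]
0.7 jaw est [ 0.04474049 -0.00504901 -0.00056526]
[-5.32144782  3.62687312 -7.05668416] 0.044972854389832125 [0.5185277  0.01579192 0.24315396] [3.13853818 0.31486294 2.9372436 ]
```

View pics/m9.png

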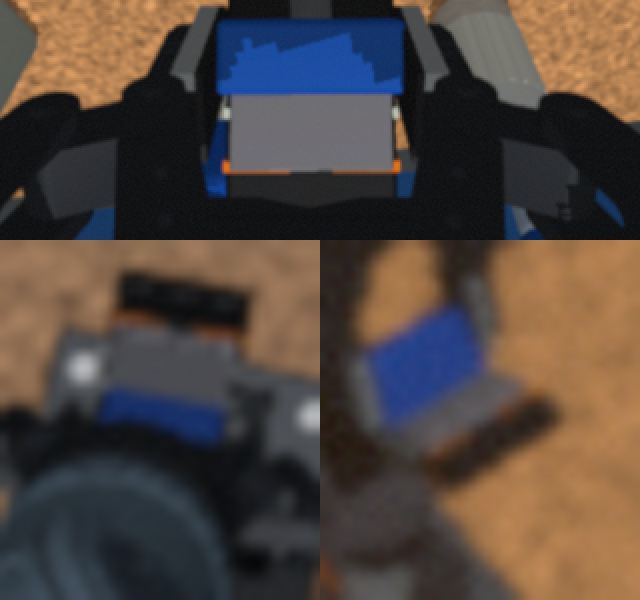

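The last picture shows the carriage's grey edge on the orange line, with orange visible at both ends and a sliver along the edge, and both fingers on the lip. The carriage now masks the orange blob, so I'll cross-check the head against the spine end corners in the top crop: (225.0,188.8) and (241.2,191.5).

Run:
```python
from h import *
from station import arm
q=np.load('q5.npy');T=arm.camera_params("top");w=np.array([[225,188.8],[241.2,191.5]])
for sw in(-.03,.02,.07):
  for ti in(.62,.69,.76):
    print(sw,ti,(proj(T,head(np.r_[q[:3],sw,ti],[[.13,.025,.018],[.13,-.025,.018]]))-w).round(1).tolist())
s=arm.state();print(s['dq'].round(4),s['contact_force'],s['eef_pos'],s['time_s'])
```

```text
-0.03 0.62 [[1.9, -3.8], [2.3, -2.6]]
-0.03 0.69 [[1.3, -1.8], [1.8, -0.6]]
-0.03 0.76 [[0.6, 0.3], [1.2, 1.5]]
0.02 0.62 [[0.2, -3.7], [0.8, -3.3]]
0.02 0.69 [[-0.3, -1.7], [0.3, -1.3]]
0.02 0.76 [[-0.9, 0.4], [-0.1, 0.8]]
0.07 0.62 [[-1.5, -3.5], [-0.8, -4.0]]
0.07 0.69 [[-1.9, -1.5], [-1.1, -2.0]]
0.07 0.76 [[-2.3, 0.6], [-1.4, 0.2]]
[-0.0016  0.0004 -0.0005 -0.0004  0.0001  0.0001 -0.0009] [-4.84866569  3.33900357 -6.72220694] [0.51853215 0.01582489 0.24317462] 11.45
```

```bash
python3 -c "
from station import arm
print(arm.job_done())"
```

```text
the job is handed in; nothing more can be done
None
```

I set the head, pulled the blue jaw out to the orange line, and handed the job in at about 11.5 s with the gripper still holding the jaw.

**How it went:** I pinched the spine's upper end and turned and tipped the head to swivel ≈0.02–0.03 and tilt ≈0.70 rad, then released it. I then gripped the jaw by its sides, pulled it most of the way, corrected the tilt and pulled the last 14 mm.

**Failed attempt:** My first try at gripping the jaw ran into the elbow limit. The tool stopped 27 mm short, and the wrist force read about 89 N upward while it pressed on the head. From the picture it seemed to be the fingers pressing, not the gripper's body, but I could not confirm that the 40 N limit on the body held. That slip pushed the tilt up to about 0.79, and I brought it back while holding the jaw.

**Last checks:**

| Check | Reading | Needed |
|---|---|---|
| Swivel | about 0.02 rad | within 0.1 of 0 |
| Tilt | 0.69 to 0.74 rad | 0.60 to 0.80 |
| Jaw pull-out | about 45 mm, carriage edge on the orange line in the last picture | 40 to 50 mm |
| Finger opening | 45 mm on the 46 mm wide jaw | holding |
| Arm | still | still |

- **Tilt spread:** this comes from two picture measurements that disagree a little.
- **Discarded reading:** the last automatic measurement of the orange line gave swivel 0.16 and tilt 0.67. I set it aside because the carriage covers most of the line. The spine-end corners and the tool's own angle both pointed to a swivel of about 0.02.
- **Tablet and other things:** I did not touch them and saw nothing shift in the pictures, but I did not measure them again at the end.

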